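# Load the dry-block heater

## Task

Lift the cover off the well of the dry-block heater and hang it by the slot in its handle on the peg of the stand. Then set the aluminium tube block that fits the well (the short wide one with two rows of holes) into it and press it down fully home, until its top face is flush with the heater's top. Leave the other things on the bench where they are.

Things in the scene. Friction and masses are not known exactly. Their poses are not given: they have to be found in the camera images.
- heater: Cream box-shaped dry-block heater, fixed to the bench, 190 (x) x 150 (y) x 85 mm high; origin at the centre of its underside, front panel with display on its -x face. A rectangular well 100 (x) x 68 (y) mm with a 3 mm bevelled mouth opens in its top; the cover lies over it at the start.
- well_top (a point): Centre of the well's mouth, level with the heater's top face; axes as the heater (x along the well's long side), z up. 20 mm towards +x from the heater's middle.
- lift_plate (a joint): The floor of the well is a stiff damped lift plate that stays where it is pushed: 0 = up (40 mm below the heater's top, so that a block set on it stands 10 mm proud), 0.010 m = fully down (50 mm below the top). It needs about 12 N in all, more when pressed fast; the block's weight alone does not move it.
- cover: Loose grey plastic cover, 200 g: a flat plate 130 (x) x 96 (y) x 6 mm with an upright handle plate in its middle, 70 mm long along x and 10 mm thick (y), reaching 68 mm above the underside. The handle's lower part is a slot right through along y, 50 mm wide (x), from 6 to 36 mm above the underside; over it is a solid grip bar from 36 to 68 mm. Origin at the centre of the plate's underside, z up.
- cover_eye (a point): Middle of the upper edge of the slot in the cover's handle (underside of the grip bar), 36 mm above the cover's underside; this edge rests on the peg when the cover hangs.
- stand: Fixed steel stand: base plate 180 x 120 x 8 mm, an upright post 16 x 30 mm and 153 mm high at the origin (centre of the post's foot, on the bench), and a level flat peg that points from the post along the stand's -x.
- peg_seat (a point): Point on the peg's top face, 75 mm from the post's axis and 130 mm above the bench, where the cover should hang; axes as the stand, x along the peg with the free tip at -x. The peg is 14 mm wide and 10 mm thick, its free end 47 mm from this point, with a lip 4 mm high at the tip.
- block: Loose aluminium tube block, 350 g or so, 96 (x) x 64 (y) x 50 mm high, two rows of four dark tube holes in its top, and an upright grip rib in its middle 50 mm long (x), 14 mm thick (y) and 40 mm high, so the rib's top is 90 mm above the underside. Origin at the centre of the underside, z up. It fits the well either way round.
- block_top (a point): Centre of the block's top face (at the foot of the rib), 50 mm above its underside.
- long_block: A loose block that does not fit: 150 (x) x 44 (y) x 50 mm, one row of holes, same grip rib. Bystander, origin under its centre.
- tip_box: Loose lidded pipette-tip box 124 x 84 x 57 mm. Bystander, origin under its centre.
- beaker: Loose glass beaker, 72 mm wide, 90 mm high. Bystander, origin under its centre.
- bottle: Loose amber bottle, 60 mm wide, 140 mm high. Bystander, origin under its centre.
- tube_rack: Loose white tube rack 200 x 70 x 50 mm, tubes to 77 mm. Bystander, origin under its centre.
Not all that is in view belongs to the job. Leave any purple or yellow look-alike of the block alone.

How it is judged:
On the way, in this order (a step that is already met when the one before it is completed fails the run):
1. the cover hangs on the peg by its handle slot, let go (x of cover_eye in the frame of peg_seat between -0.035 and 0.03 m and y of cover_eye in the frame of peg_seat between -0.022 and 0.022 m and z of cover_eye in the frame of peg_seat between -0.006 and 0.006 m and angle between cover's own z axis and vertical below 0.35 rad and contact force between the fingers and cover below 0.1 N), for 0.2 s.
2. the block is pressed home in the well, top flush (z of block_top in the frame of well_top between -0.005 and 0.0025 m and horizontal distance between block_top and well_top below 0.007 m and angle between block's own z axis and vertical below 0.05 rad), for 0.1 s.
At the end, for the whole second after the job is handed in: Cover hangs still on the peg by its slot (edge within 6 mm of the peg top; along the peg -35/+30 mm, sideways 22 mm of the seat; tilt < 20 deg). Block still in the well, top within +2.5/-5 mm of the heater top, centred to 7 mm, level to 2.8 deg. Both let go (all of step 1 and all of step 2 and contact force between the fingers and block below 0.1 N and linear speed of cover below 0.05 m/s and linear speed of block below 0.02 m/s); the robot touches nothing.
It fails at once if a bystander was moved more than 40 mm (distance of any of long_block, tip_box, beaker, bottle, tube_rack from where it was at the start of the episode above 0.04 m).
It also fails if it takes over 72 s, if anything falls off the work surface, if the arm or the gripper's body presses on something with over 40 N, if the wrist force passes 120 N, or if a joint passes its speed limit or range.

## Robot

A 7-joint arm with a two-finger parallel gripper is mounted at the origin on the work surface. World frame = base frame: x ahead of the robot, y to its left, z up, the work surface at z = 0. Lengths are in m, angles in rad, forces in N, time in s.
With the tool pointing down it reaches from about 0.35 to 0.9 m from the base axis. Payload 8.1 kg.
Tool frame: the origin (TCP) lies on the centre line of the jaws, within the pads' length; the fingertips stand arm.tips_ahead ahead of it and the grasp point (between the pads) lies 8 mm behind it (arm.tips_ahead is the distance from the TCP to the fingertips, in m); z points along the fingers, y is the direction in which the jaws open and shut (so a half turn about z gives the same grasp; the last joint's range is limited). The gripper opens to 92 mm and grips with 3 to 60 N. Pads are 19 mm wide; open, the fingers measure 130 mm over their backs; the gripper's body (75 mm by 190 mm) begins 47 mm behind the grasp point.
Start: joints at [1.078, 0.434, 0.025, 1.573, -0.012, 1.134, -0.075], TCP at [0.237, -0.578, 0.238] pointing down, gripper open.
Joint ranges: [-2.62, 2.62], [-0.44, 2.09], [-1.27, 1.32], [0.08, 2.57], [-1.32, 4.46], [0.12, 2], [-2.74, 2.74]. Speed limits (rad/s): [2.22, 2.22, 3.01, 3.01, 3.14, 3.14, 3.14].

## Interface

Orientations are given as a rotation vector (axis times angle).
In Python, from cell import arm gives the robot as it stands. The module is installed in compiled form; this text tells all that it offers.
- The arm moves only by the tool jog_arm, never from a script. Its argument "moves" is a list of rows, each an object with "twist": the turn, a rotation vector about the tool's x, y, z in units of 10 degrees (1.0 is 10 degrees), a list of three; "xyz": the shift along the tool's x, y, z in units of 60 mm (1.0 is 60 mm), a list of three; "grip": the closure, from -1 (fully open) to 1 (shut). A call has 1 to 5 rows; each row is the pose to reach, as a shift and turn from the pose commanded when the call began, along the tool's axes at that moment; what a row does not reach only later rows make up. A row lasts 1/8 s, in which the tool goes at most 62.5 mm and 10.7 degrees, less where a joint would pass 70% of its speed; a pose out of reach is approached as far as the arm can. A call with a gripper value outside its range is refused whole. The fingers move at their own pace and stop on an object; "force" is the grip in N (left out, the last holds). Time passes only in rows, so rows that repeat a pose let the fingers close. It gives the time, the measured TCP pose, the force and the opening at its end, in the units of the state.
- arm.observe(): the state, without advancing time (a new reading comes with each control period).
- arm.get_image(name): name is "side" or "top" or "wrist"; returns the picture (420x560x3 uint8, blue, green, red); there is no depth.
- arm.camera_params(name): a dict with "mtx" (3x3 intrinsics, pixels), "T" (4x4, takes a point from camera to world coordinates); the wrist camera has in their place "T_tool_cam" (4x4, takes a point from camera to tool coordinates, whose origin is the TCP and whose axes are the flange's). Camera axes: x right, y down, z forward; pixel columns grow to the right and rows downward; lengths in m; the calibration is good to about 2 mm. The wrist camera is an equidistant fisheye: a pixel r from the principal point sees the ray r / f radians off the axis. A picture is of the moment at which its call begins: read the wrist's pose just before it. camera_params takes no time and is no camera call.
- arm.sign_off(): hands the job in, once; it reports no verdict.
The state is a dict: "clock": time; "joints": joint angles; "dq": joint speeds; "joint_efforts": joint torques, N m; "position": TCP position; "ee_rot": TCP orientation; "force": force on the tool from outside, world axes, zero at the start; "ft_torque": the same for the moment, N m; "width": opening from 0.0 (shut) to 1.0 (fully open).
Only numpy, scipy, OpenCV 4.12 (cv2) and the standard library are available. Lean on these libraries where they do the work, as an engineer would, in place of code of your own. Each camera call takes 0.05 s, during which the arm holds its last target. There are 200 camera calls.

## Working session

There is one attempt and no reset: what is moved stays moved. The work goes in short steps, Python scripts to look and compute and a tool call to move; the robot and the scene stay as the last step left them, time stands still between calls to the robot, and variables do not carry over. Pictures are saved under pics/ and viewed, about 8 in all and at most 12, crops included, and the job is handed in when it is done.

Besides the shell and the picture viewer there is one more tool, called after "Emit:" as name(argument=value, ...) on one line, values as JSON. jog_arm: Moves the arm, as the interface text tells. Its arguments: {"type":"object","properties":{"moves":{"type":"array","items":{"type":"object","properties":{"twist":{"type":"array","items":{"type":"number"}},"xyz":{"type":"array","items":{"type":"number"}},"grip":{"type":"number"}}}},"force":{"type":"number"}},"required":["moves"]}

```bash
mkdir -p pics; python3 - <<'E'
from cell import arm
import cv2
o=arm.observe();print({k:(v if not hasattr(v,'round') else v) for k,v in o.items()},arm.tips_ahead)
for n in("side","top"):
    im=arm.get_image(n);cv2.imwrite(f"pics/{n}0.png",im)
for n in("side","top","wrist"):
    print(n,arm.camera_params(n))
E
```

```text
{'clock': 0.0, 'joints': array([ 1.0784072 ,  0.43522399,  0.02499123,  1.5741139 , -0.01158687,
        1.13398675, -0.07512371]), 'dq': array([ 0.00098538,  0.00027842,  0.00032297,  0.00098434, -0.00180026,
        0.0012552 , -0.00208459]), 'joint_efforts': array([-6.16654706e-04, -6.67851305e+01,  9.84556787e-01, -3.14456642e+01,
       -6.05618418e-02,  4.30347549e-02,  1.64897465e-04]), 'position': array([ 0.2372401 , -0.57768316,  0.23693805]), 'ee_rot': array([-3.08065958e+00, -6.07955465e-01,  7.31883592e-04]), 'force': array([ 0.42738875, -0.25898573, -0.39684957]), 'ft_torque': array([ 0.03084686, -0.02368517,  0.04888465]), 'width': 1.0017474468582135} 0.011
side {'mtx': array([[388.15940802,   0.        , 280.87485963],
       [  0.        , 388.15940802, 212.82409336],
       [  0.        ,   0.        ,   1.        ]]), 'T': array([[-0.82496841, -0.36295572,  0.43323234,  0.05342245],
       [-0.56482824,  0.50246713, -0.65459595,  0.81291383],
       [ 0.01990433, -0.78472284, -0.61952715,  0.85304276],
       [ 0.        ,  0.        ,  0.        ,  1.        ]])}
t
[... 337 characters left out ...]
2],
       [-4.11142390e-03, -1.00904817e-01, -9.94887589e-01,
         1.64586660e+00],
       [ 0.00000000e+00,  0.00000000e+00,  0.00000000e+00,
         1.00000000e+00]])}
wrist {'mtx': array([[325.1922621 ,   0.        , 276.03275835],
       [  0.        , 325.1922621 , 208.7912197 ],
       [  0.        ,   0.        ,   1.        ]]), 'T_tool_cam': array([[-7.57055866e-05, -9.68772144e-01, -2.47952671e-01,
         6.66421910e-02],
       [ 9.99999816e-01, -2.22628904e-04,  5.64507360e-04,
        -1.30825264e-04],
       [-6.02080437e-04, -2.47952583e-01,  9.68771983e-01,
        -1.46512369e-01],
       [ 0.00000000e+00,  0.00000000e+00,  0.00000000e+00,
         1.00000000e+00]])}
```

View pics/top0.png

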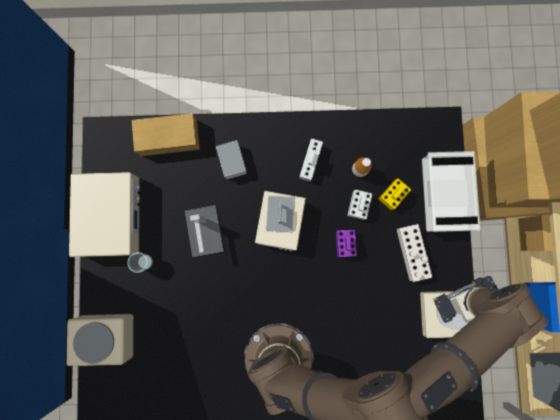

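View pics/side0.png

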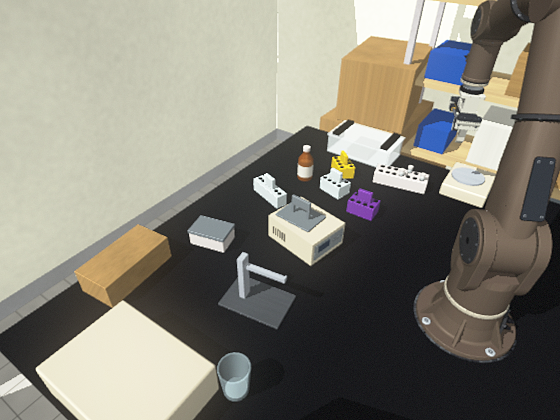

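Top view: heater with cover at (281,221), the stand at (205,231) with its peg pointing up the image, target block at (360,205), with purple, yellow and the bottle nearby. Side view agrees.

```bash
cat > h.py <<'E'
import numpy as np,cv2
from scipy.spatial.transform import Rotation as R
from cell import arm
def px2w(name,uv,z,pose=None):
    """pixels -> world points on plane z"""
    p=arm.camera_params(name);K=p["mtx"];uv=np.atleast_2d(uv).astype(float)
    a=(uv-K[:2,2])/[K[0,0],K[1,1]]
    if name=="wrist":
        T=np.eye(4);T[:3,:3]=R.from_rotvec(pose["ee_rot"]).as_matrix();T[:3,3]=pose["position"];T=T@p["T_tool_cam"]
        r=np.linalg.norm(a,axis=1,keepdims=True);d=np.hstack([a/np.maximum(r,1e-9)*np.sin(r),np.cos(r)])
    else: T=p["T"];d=np.hstack([a,np.ones((len(a),1))])
    d=d@T[:3,:3].T;c=T[:3,3]
    return (c+d*((z-c[2])/d[:,2:]))[:,:2]
def rect(w):
    """centre, size, angle (deg, long side) of world points"""
    (c,s,a)=cv2.minAreaRect((np.asarray(w)*1000).astype(np.float32))
    if s[0]<s[1]: s=s[::-1];a+=90
    return np.round(c,1),np.round(s,1),round((a+90)%180-90,1)
def grab(n,f):
    o=arm.observe();im=arm.get_image(n);cv2.imwrite("pics/"+f,im);return o,im
E
python3 - <<'E'
from h import *
im=cv2.imread("pics/top0.png");
cv2.imwrite("pics/topz.png",cv2.resize(im[145:265,180:380],None,fx=4,fy=4,interpolation=cv2.INTER_CUBIC))
hsv=cv2.cvtColor(im,cv2.COLOR_BGR2HSV)
def comps(m,box,z,mn=30):
    k=np.zeros_like(m);x0,x1,y0,y1=box;k[y0:y1,x0:x1]=m[y0:y1,x0:x1]
    cs,_=cv2.findContours(k,cv2.RETR_EXTERNAL,cv2.CHAIN_APPROX_NONE)
    for c in cs:
        if cv2.contourArea(c)>mn: print(cv2.contourArea(c),cv2.boundingRect(c),*rect(px2w("top",c[:,0],z)))
H,S,V=cv2.split(hsv)
box=(250,312,185,255)
print("heater");comps(((V>120)*255).astype('u1'),box,.085)
print("cover");comps(((S<35)&(V>60)*(V<200)).astype('u1')*255,box,.091)
print("block");comps(((V>110)&(S<60)).astype('u1')*255,(340,376,183,223),.05)
print("long");comps(((V>110)&(S<60)).astype('u1')*255,(296,330,135,185),.05)
print("stand");comps(((V>45)).astype('u1')*255,(180,230,200,262),.008)
print("peg");comps(((V>150)).astype('u1')*255,(180,230,200,262),.13)
E
```

```text
heater
2154.5 (255, 191, 50, 59) [509.9 -20.5] [195.4 153.5] -11.8
cover
40.0 (258, 243, 35, 8) [413.5   0. ] [125.3  10. ] 78.1
945.0 (266, 194, 31, 39) [536.1 -23.6] [142.9 102.4] -6.9
block
473.5 (348, 190, 24, 29) [ 564.4 -320. ] [101.6  72.6] -15.2
long
467.0 (300, 139, 23, 41) [ 740.9 -143.6] [157.1  48.5] -18.5
stand
1519.0 (184, 204, 40, 53) [484.7 273.2] [186.8 126.4] 9.2
peg
104.5 (195, 222, 9, 31) [455.6 267.7] [107.6  15.7] 8.9
33.0 (190, 214, 9, 7) [525.6 283.7] [30.4 17.5] -80.3
```

View pics/topz.png

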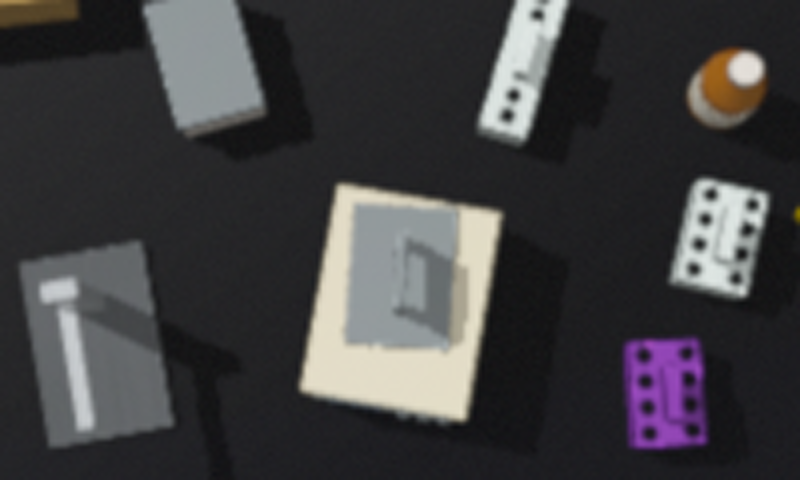

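The zoom shows the cover plate turned a few degrees from the heater, the peg from about (72,310) to (85,430) in zoom pixels, and the target block at (720,237). Next I move above the heater for a close look.

```bash
cat >> h.py <<'E'
def go(p,yaw,o=None):
    """print move (tool units) to TCP p (m), tool x yaw (deg), tool down"""
    o=o or arm.observe();Rc=R.from_rotvec(o["ee_rot"]);y=np.radians(yaw)
    Rt=R.from_matrix(np.array([[np.cos(y),np.sin(y),0],[np.sin(y),-np.cos(y),0],[0,0,-1]]).reshape(3,3))
    d=Rc.inv().apply(np.array(p)-o["position"])/.06; t=np.degrees((Rc.inv()*Rt).as_rotvec())/10
    x=Rc.as_matrix()[:,0]
    print("t",round(o["clock"],2),"pos",o["position"].round(4),"yaw",round(np.degrees(np.arctan2(x[1],x[0])),2),"F",o["force"].round(1),"w",round(o["width"]*92,1))
    print("xyz",d.round(3),"twist",t.round(3))
E
python3 -c "
from h import *
go([.52,-.02,.27],173)"
```

```text
t 0.1 pos [ 0.2373 -0.5777  0.237 ] yaw 22.33 F [-0.3 -0.5 -0.1] w 92.4
xyz [ 7.89  -6.809 -0.541] twist [-4.0000e-03 -1.0000e-02 -1.5067e+01]
```

Emit:
jog_arm(moves=[{"xyz": [7.89,-6.81,-0.9],"twist": [0,0,-15.07],"grip": -1},{"xyz": [7.89,-6.81,-0.9],"twist": [0,0,-15.07],"grip": -1},{"xyz": [7.89,-6.81,-0.9],"twist": [0,0,-15.07],"grip": -1},{"xyz": [7.89,-6.81,-0.9],"twist": [0,0,-15.07],"grip": -1},{"xyz": [7.89,-6.81,-0.9],"twist": [0,0,-15.07],"grip": -1}])

```text
clock: 0.72
position: [0.3786, -0.2985, 0.2647]
ee_rot: [2.469, 1.943, -0.0]
force: [1.1, -0.6, 0.7]
width: 1.0
```

```bash
python3 -c "
from h import *
go([.52,-.02,.27],173)"
```

```text
t 0.72 pos [ 0.3786 -0.2985  0.2647] yaw 76.39 F [ 1.1 -0.6  0.7] w 92.0
xyz [ 5.065  1.198 -0.09 ] twist [-1.000e-03  1.000e-03 -9.661e+00]
```

Emit:
jog_arm(moves=[{"xyz": [5.07,1.2,-0.1],"twist": [0,0,-9.66],"grip": -1},{"xyz": [5.07,1.2,-0.1],"twist": [0,0,-9.66],"grip": -1},{"xyz": [5.07,1.2,-0.1],"twist": [0,0,-9.66],"grip": -1},{"xyz": [5.07,1.2,-0.1],"twist": [0,0,-9.66],"grip": -1},{"xyz": [5.07,1.2,-0.1],"twist": [0,0,-9.66],"grip": -1}])

```text
clock: 1.35
position: [0.5219, -0.0211, 0.2706]
ee_rot: [1.326, 2.848, -0.0]
force: [0.9, -0.5, -0.5]
width: 1.002
```

```bash
python3 -c "
from h import *
go([.52,-.02,.27],173)"
```

```text
t 1.35 pos [ 0.5219 -0.0211  0.2706] yaw 130.08 F [ 0.9 -0.5 -0.5] w 92.2
xyz [ 0.034 -0.012  0.01 ] twist [-2.000e-03  1.000e-03 -4.292e+00]
```

Emit:
jog_arm(moves=[{"twist": [0,0,-4.3],"grip": -1},{"twist": [0,0,-4.3],"grip": -1},{"twist": [0,0,-4.3],"grip": -1},{"twist": [0,0,-4.3],"grip": -1},{"twist": [0,0,-4.3],"grip": -1}])

```text
invalid input at $.moves[0]: expected keys twist, xyz, grip
```

```bash
python3 -c "
from h import *
o,im=grab('wrist','w1.png');go([.52,-.02,.27],173,o)"
```

```text
t 1.35 pos [ 0.5219 -0.0211  0.2706] yaw 130.08 F [ 0.9 -0.5 -0.5] w 92.2
xyz [ 0.034 -0.012  0.01 ] twist [-2.000e-03  1.000e-03 -4.292e+00]
```

View pics/w1.png

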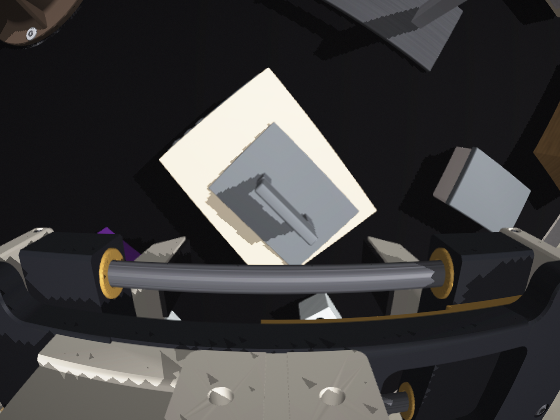

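The picture shows the heater (corners ~(268,68), (160,158), (375,210)) and the handle from (258,185) to (315,243); the gripper hides rows below ~245. Turn and shift back for a clear view.

Emit:
jog_arm(moves=[{"xyz": [-0.78,-0.9,0],"twist": [0,0,-4.3],"grip": -1},{"xyz": [-0.78,-0.9,0],"twist": [0,0,-4.3],"grip": -1},{"xyz": [-0.78,-0.9,0],"twist": [0,0,-4.3],"grip": -1},{"xyz": [-0.78,-0.9,0],"twist": [0,0,-4.3],"grip": -1},{"xyz": [-0.78,-0.9,0],"twist": [0,0,-4.3],"grip": -1}])

```text
clock: 2.02
position: [0.5095, -0.0935, 0.2703]
ee_rot: [-0.199, -3.135, -0.0]
force: [1.1, 0.5, 1.0]
width: 1.0
```

```bash
python3 -c "
from h import *
o,im=grab('wrist','w2.png');go([.52,-.02,.27],173,o)
H,S,V=cv2.split(cv2.cvtColor(im,cv2.COLOR_BGR2HSV))
def comps(m,z,mn=300):
    cs,_=cv2.findContours(m.astype('u1')*255,cv2.RETR_EXTERNAL,cv2.CHAIN_APPROX_NONE)
    for c in cs:
        if cv2.contourArea(c)>mn: print(cv2.contourArea(c),cv2.boundingRect(c),*rect(px2w('wrist',c[:,0],z,o)))
V[250:]=0
print('heater');comps((V>190)&(H<35)&(S>10),.085)
print('cover');comps((H>90)&(H<130)&(V>110)&(S>15),.091)
np.save('w2o.npy',o,allow_pickle=True)
"
```

```text
t 2.02 pos [ 0.5095 -0.0935  0.2703] yaw 172.72 F [1.1 0.5 1. ] w 92.0
xyz [-0.018  1.236  0.005] twist [ 0.002 -0.004 -0.028]
heater
10372.5 (269, 87, 151, 163) [502.5 -18.7] [173.4 150. ] -11.7
cover
721.0 (303, 224, 47, 26) [564.3 -45.8] [51.8 28.2] 81.9
919.5 (326, 178, 24, 49) [528.2 -31. ] [52.7 24.7] -4.2
3893.5 (302, 145, 90, 105) [525.9 -20.3] [113.3  93.9] -5.5
```

View pics/w2.png

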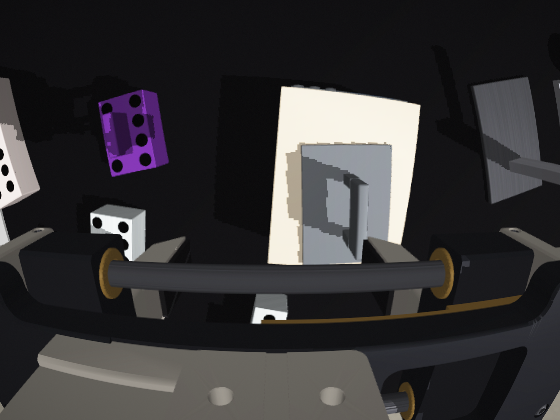

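```bash
python3 -c "
from h import *
o=np.load('w2o.npy',allow_pickle=True).item()
im=cv2.imread('pics/w2.png')
print(px2w('wrist',[(359,180),(367,185),(358,240),(365,240)],.153,o).round(4))
for r in (195,210,225,240): print(r,im[r,340:378].mean(1).astype(int))
print('plate corners',px2w('wrist',[(302,145),(391,145)],.091,o).round(4))
go([.533,-.021,.27],174.5)
"
```

```text
[[ 0.495  -0.0213]
 [ 0.5001 -0.0146]
 [ 0.5482 -0.0255]
 [ 0.5492 -0.019 ]]
195 [153 154 154 154 154 154 153 154 154 153  77  45  46  45  46  46  46  52
  84 118 143 147 150 153 156 159 164 162 146 155 156 156 156 156 155 155
 155 156]
210 [153 153 154 154 153 153 153 153 153 116  60  45  45  46  46  45  47  61
  96 130 147 150 153 156 160 163 166 173 156 155 155 154 156 156 155 155
 155 156]
225 [ 93  92 123 153 153 152 153 153 152  95  51  45  46  46  45  45  50  80
 117 144 149 153 155 159 164 168 163 150 155 155 155 155 155 155 155 155
 155 155]
240 [152 153 152 103  51  45  45  46  64  47  45  45  45  46  46  47  66 103
 137 149 152 157 161  68  17  15  16  24  57  84  90  99 103 102 102 102
 102 102]
plate corners [[ 0.4647 -0.0614]
 [ 0.474   0.0317]]
t 2.08 pos [ 0.5096 -0.0934  0.2703] yaw 172.63 F [-0.2  0.3  0. ] w 91.9
xyz [-0.233  1.247  0.006] twist [ 0.001 -0.004 -0.187]
```

Emit:
jog_arm(moves=[{"xyz": [-0.25,1.25,0.4],"twist": [0,0,-0.2],"grip": -1},{"xyz": [-0.25,1.25,1.0],"twist": [0,0,-0.2],"grip": -1},{"xyz": [-0.25,1.25,1.9],"twist": [0,0,-0.2],"grip": -1},{"xyz": [-0.25,1.25,2.26],"twist": [0,0,-0.2],"grip": -1},{"xyz": [-0.25,1.25,2.26],"twist": [0,0,-0.2],"grip": -0.2}], force=40)

```text
clock: 2.7
position: [0.5329, -0.0207, 0.1335]
ee_rot: [-0.147, -3.135, 0.0]
force: [0.2, 0.3, 0.9]
width: 0.93
```

```bash
python3 -c "
from h import *
go([.534,-.021,.135],174.6)"
```

```text
t 2.7 pos [ 0.5329 -0.0207  0.1335] yaw 174.61 F [0.2 0.3 0.9] w 85.5
xyz [-0.018 -0.003 -0.025] twist [-0.002 -0.02   0.001]
```

Emit:
jog_arm(moves=[{"xyz": [0,0,-0.02],"twist": [0,0,0],"grip": 0.5},{"xyz": [0,0,-0.02],"twist": [0,0,0],"grip": 0.7},{"xyz": [0,0,-0.02],"twist": [0,0,0],"grip": 1},{"xyz": [0,0,-0.02],"twist": [0,0,0],"grip": 1},{"xyz": [0,0,-0.02],"twist": [0,0,0],"grip": 1}], force=40)

```text
clock: 3.32
position: [0.5342, -0.0208, 0.1364]
ee_rot: [0.144, 3.138, -0.0]
force: [0.9, -0.2, 0.4]
width: 0.399
```

Emit:
jog_arm(moves=[{"xyz": [0,0,0],"twist": [0,0,0],"grip": 1},{"xyz": [0,0,0],"twist": [0,0,0],"grip": 1},{"xyz": [0,0,-0.1],"twist": [0,0,0],"grip": 1},{"xyz": [0,0,-0.3],"twist": [0,0,0],"grip": 1},{"xyz": [0,0,-0.5],"twist": [0,0,0],"grip": 1}])

```text
clock: 3.95
position: [0.5342, -0.0206, 0.1672]
ee_rot: [0.143, 3.138, 0.0]
force: [0.2, -0.3, -1.2]
width: 0.108
```

```bash
python3 -c "
from h import *
go([.534,-.021,.25],174.6)"
```

```text
t 3.95 pos [ 0.5342 -0.0206  0.1672] yaw 174.77 F [ 0.2 -0.3 -1.2] w 9.9
xyz [ 0.003 -0.007 -1.38 ] twist [0.    0.002 0.017]
```

Emit:
jog_arm(moves=[{"xyz": [0,0,-1.0],"twist": [0,0,0],"grip": 1},{"xyz": [0,0,-1.6],"twist": [0,0,0],"grip": 1},{"xyz": [0.6,1.0,-2.2],"twist": [0,0,1],"grip": 1},{"xyz": [1.6,1.8,-2.2],"twist": [0,0,2],"grip": 1},{"xyz": [2.2,2.3,-2.2],"twist": [0,0,3],"grip": 1}])

```text
clock: 4.58
position: [0.4229, 0.1217, 0.2992]
ee_rot: [0.958, 2.99, 0.002]
force: [0.1, 1.5, -1.9]
width: 0.107
```

```bash
python3 -c "
from h import *
go([.40,.12,.30],99)"
```

```text
t 4.58 pos [0.4229 0.1217 0.2992] yaw 144.45 F [ 0.1  1.5 -1.9] w 9.8
xyz [ 0.294 -0.245 -0.014] twist [1.300e-02 3.000e-03 4.545e+00]
```

Emit:
jog_arm(moves=[{"xyz": [0.3,-0.25,0],"twist": [0,0,1],"grip": 1},{"xyz": [0.3,-0.25,0],"twist": [0,0,2],"grip": 1},{"xyz": [0.3,-0.25,0],"twist": [0,0,3],"grip": 1},{"xyz": [0.3,-0.25,0],"twist": [0,0,4],"grip": 1},{"xyz": [0.3,-0.25,0],"twist": [0,0,4.55],"grip": 1}])

```text
clock: 5.2
position: [0.4005, 0.1182, 0.2986]
ee_rot: [2.039, 2.389, 0.001]
force: [-0.0, 0.0, -1.7]
width: 0.109
```

```bash
python3 -c "
from h import *
o,im=grab('wrist','w3.png');go([.40,.12,.30],99,o)
np.save('w3o.npy',o,allow_pickle=True)
"
```

```text
t 5.2 pos [0.4005 0.1182 0.2986] yaw 99.04 F [-0.   0.  -1.7] w 10.0
xyz [ 0.031 -0.003 -0.023] twist [0.005 0.001 0.004]
```

View pics/w3.png

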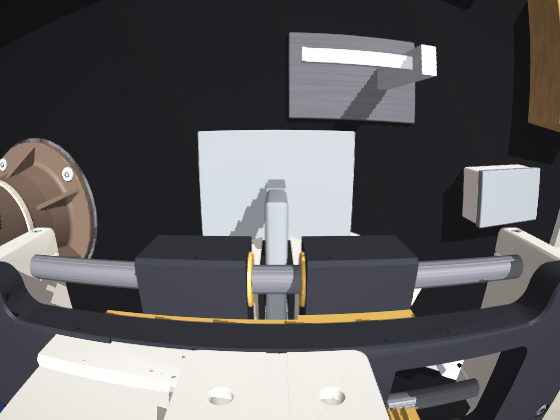

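The held cover is square in the jaws (plate edge at row 131, columns 198–355), and the peg runs from its tip at ~(302,55) to the post at (420–436,60).

```bash
python3 -c "
from h import *
o=np.load('w3o.npy',allow_pickle=True).item();im=cv2.imread('pics/w3.png')
V=im.min(2);m=np.zeros_like(V);m[30:80,295:445]=(V[30:80,295:445]>190)*255
cs,_=cv2.findContours(m,cv2.RETR_EXTERNAL,cv2.CHAIN_APPROX_NONE)
for c in cs:
    if cv2.contourArea(c)>60:
        print(cv2.boundingRect(c),rect(px2w('wrist',c[:,0],.130,o)),rect(px2w('wrist',c[:,0],.153,o)))
print('post top',px2w('wrist',[(421,46),(435,45),(437,75),(422,76)],.153,o).round(4))
print('base',px2w('wrist',[(289,33),(413,43),(414,122),(289,117)],.008,o).round(4))
z=o['position'][2]-.045
w=px2w('wrist',[(199,131),(355,131)],z,o);Rt=R.from_rotvec(o['ee_rot'])
print('plate edge in tool',[Rt.inv().apply([*(a-o['position'][:2]),0])[:2].round(4) for a in w])
"
```

```text
(302, 47, 110, 22) (array([459.1, 268.1]), array([112.1,  14.7]), 9.1) (array([454., 262.]), array([103.9,  13.7]), 9.1)
(421, 45, 16, 31) (array([533.8, 285.5]), array([32.5, 17.8]), -78.9) (array([523.3, 278.1]), array([30.1, 16.5]), -78.9)
post top [[0.5135 0.2897]
 [0.5284 0.2956]
 [0.5345 0.2656]
 [0.5185 0.26  ]]
base [[0.3874 0.3152]
 [0.5619 0.3429]
 [0.581  0.2286]
 [0.4056 0.2001]]
plate edge in tool [array([ 0.0652, -0.0455]), array([0.0652, 0.0472])]
```

```bash
python3 -c "
from h import *
go([.335,.248,.157],99.1)"
```

```text
t 5.25 pos [0.4005 0.1182 0.2986] yaw 98.83 F [ 1.1  0.  -1.5] w 9.7
xyz [ 2.306 -0.749  2.359] twist [ 0.005  0.001 -0.027]
```

Emit:
jog_arm(moves=[{"xyz": [0.8,-0.75,0],"twist": [0,0,0],"grip": 1},{"xyz": [1.6,-0.75,0.4],"twist": [0,0,0],"grip": 1},{"xyz": [2.3,-0.75,1.0],"twist": [0,0,0],"grip": 1},{"xyz": [2.3,-0.75,1.7],"twist": [0,0,0],"grip": 1},{"xyz": [2.3,-0.75,2.36],"twist": [0,0,0],"grip": 1}])

```text
clock: 5.88
position: [0.3339, 0.2476, 0.1556]
ee_rot: [2.031, 2.397, 0.001]
force: [0.8, -1.0, -1.9]
width: 0.107
```

```bash
python3 -c "
from h import *
o,im=grab('wrist','w4.png');grab('side','s4.png')
s=cv2.imread('pics/s4.png')[200:350,190:340]
cv2.imwrite('pics/c4.png',np.hstack([cv2.resize(s,(420,420)),im[:,100:480]]))
go([.4435,.2654,.157],99.1,o)
c=np.mean(px2w('wrist',[(0,0)],.1,o));np.save('w4o.npy',o,allow_pickle=True)"
```

```text
t 5.88 pos [0.3339 0.2476 0.1556] yaw 99.44 F [ 0.8 -1.  -1.9] w 9.8
xyz [-0.007  1.851 -0.022] twist [ 0.004 -0.003  0.034]
```

View pics/c4.png

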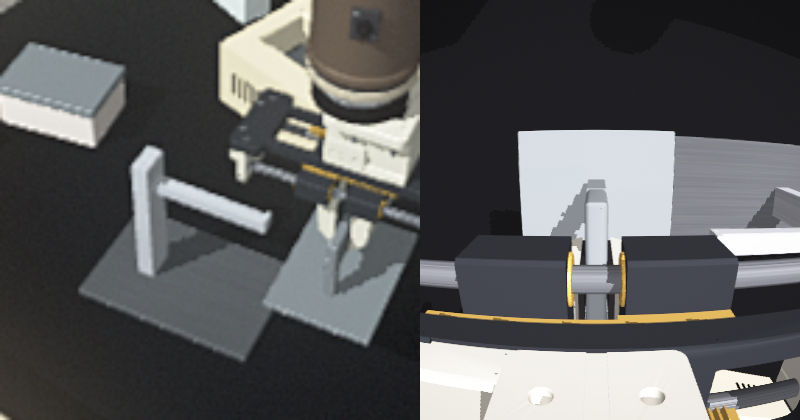

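Left (side view): cover held just off the peg tip, slot at peg height. Right (wrist): cover still square. Slide it along the peg.

Emit:
jog_arm(moves=[{"xyz": [0,0.3,-0.02],"twist": [0,0,0],"grip": 1},{"xyz": [0,0.7,-0.02],"twist": [0,0,0],"grip": 1},{"xyz": [0,1.15,-0.02],"twist": [0,0,0],"grip": 1},{"xyz": [0,1.55,-0.02],"twist": [0,0,0],"grip": 1},{"xyz": [0,1.85,-0.02],"twist": [0,0,0],"grip": 1}])

```text
clock: 6.6
position: [0.4471, 0.2651, 0.1599]
ee_rot: [2.036, 2.391, 0.006]
force: [0.2, 0.7, -1.5]
width: 0.105
```

Emit:
jog_arm(moves=[{"xyz": [0,0,0],"twist": [0,0,0],"grip": 1},{"xyz": [0,0,0.07],"twist": [0,0,0],"grip": 1},{"xyz": [0,0,0.12],"twist": [0,0,0],"grip": 1},{"xyz": [0,0,0.16],"twist": [0,0,0],"grip": 1}])

```text
clock: 7.1
position: [0.4433, 0.2646, 0.1481]
ee_rot: [2.034, 2.394, -0.0]
force: [-7.9, -6.2, 30.8]
width: 0.104
```

```bash
python3 -c "
from h import *
go([.4435,.2654,.145],99.1)"
```

```text
t 7.1 pos [0.4433 0.2646 0.1481] yaw 99.28 F [-7.9 -6.2 30.8] w 9.6
xyz [0.012 0.005 0.052] twist [0.001 0.003 0.018]
```

Emit:
jog_arm(moves=[{"xyz": [0,0,-0.03],"twist": [0,0,0],"grip": 1},{"xyz": [0,0,-0.03],"twist": [0,0,0],"grip": 1}])

```text
clock: 7.35
position: [0.4435, 0.2648, 0.1497]
ee_rot: [2.035, 2.394, 0.0]
force: [-0.5, -0.5, -0.9]
width: 0.107
```

```bash
python3 -c "
from h import *
o,im=grab('side','s5.png')
cv2.imwrite('pics/c5.png',cv2.resize(im[225:335,200:330],None,fx=4.5,fy=4.5,interpolation=cv2.INTER_CUBIC))
go([.4435,.2654,.145],99.1,o)"
```

```text
t 7.35 pos [0.4435 0.2648 0.1497] yaw 99.27 F [-0.5 -0.5 -0.9] w 9.9
xyz [0.01  0.001 0.078] twist [ 0.001 -0.     0.017]
```

View pics/c5.png

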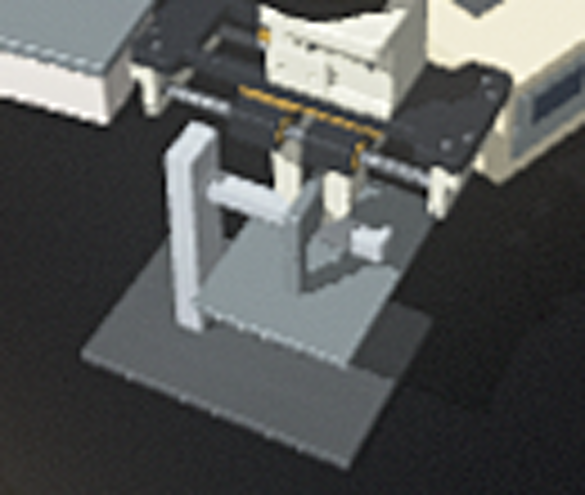

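The peg passes through the slot and the plate hangs below it, clear of the post. Let go with a partial opening, then rise.

Emit:
jog_arm(moves=[{"xyz": [0,0,0.01],"twist": [0,0,0],"grip": 0.6},{"xyz": [0,0,0.01],"twist": [0,0,0],"grip": 0.4},{"xyz": [0,0,0.01],"twist": [0,0,0],"grip": 0.4},{"xyz": [0,0,0.01],"twist": [0,0,0],"grip": 0.4},{"xyz": [0,0,0.01],"twist": [0,0,0],"grip": 0.4}])

```text
clock: 8.02
position: [0.4436, 0.2647, 0.149]
ee_rot: [2.035, 2.393, 0.0]
force: [-0.2, -0.5, -0.7]
width: 0.304
```

Emit:
jog_arm(moves=[{"xyz": [0,0,-0.1],"twist": [0,0,0],"grip": 0.4},{"xyz": [0,0,-0.4],"twist": [0,0,0],"grip": 0.4},{"xyz": [0,0,-0.9],"twist": [0,0,0],"grip": 0.4},{"xyz": [0,0,-1.6],"twist": [0,0,0],"grip": 0.4},{"xyz": [0,0,-2.4],"twist": [0,0,0],"grip": 0.4}])

```text
clock: 8.65
position: [0.4432, 0.2647, 0.2954]
ee_rot: [-2.034, -2.394, -0.0]
force: [-0.2, 0.1, -0.2]
width: 0.3
```

```bash
python3 -c "
from h import *
o,im=grab('side','s6.png');_,w=grab('top','t6.png')
a=cv2.resize(im[225:335,200:330],(480,406),interpolation=cv2.INTER_CUBIC)
b=cv2.resize(w[200:265,180:231],(319,406),interpolation=cv2.INTER_CUBIC)
cv2.imwrite('pics/c6.png',np.hstack([a,b]))
go([.64,-.32,.29],165,o)"
```

```text
t 8.65 pos [0.4432 0.2647 0.2954] yaw 99.29 F [-0.2  0.1 -0.2] w 27.6
xyz [-10.147   1.664   0.087] twist [ 1.000e-03 -1.000e-03 -6.571e+00]
```

View pics/c6.png

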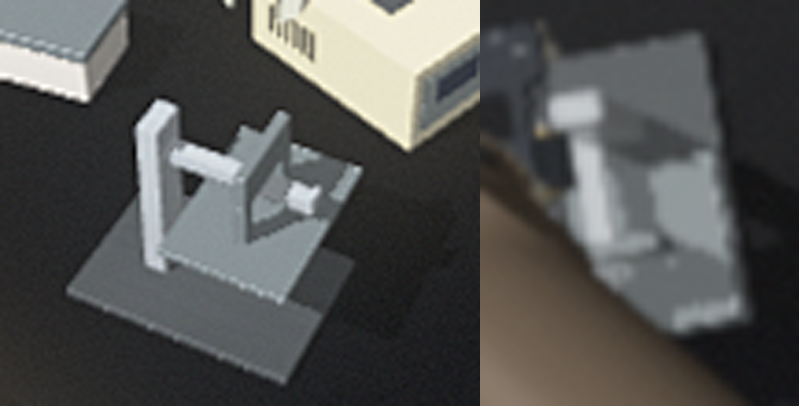

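Cover hangs on the peg by its slot, free of the gripper, in the same pose as before release. Now to the block.

Emit:
jog_arm(moves=[{"xyz": [-10.5,2.0,0.1],"twist": [0,0,-6.57],"grip": 0.4},{"xyz": [-10.5,2.0,0.1],"twist": [0,0,-6.57],"grip": -0.4},{"xyz": [-10.5,2.0,0.1],"twist": [0,0,-6.57],"grip": -0.4},{"xyz": [-10.5,2.0,0.1],"twist": [0,0,-6.57],"grip": -0.4},{"xyz": [-10.5,2.0,0.1],"twist": [0,0,-6.57],"grip": -0.4}])

```text
clock: 9.38
position: [0.5451, -0.0119, 0.2913]
ee_rot: [0.812, 3.034, 0.0]
force: [0.6, 0.9, -0.4]
width: 0.674
```

```bash
python3 -c "
from h import *
go([.66,-.346,.29],165)"
```

```text
t 9.38 pos [ 0.5451 -0.0119  0.2913] yaw 150.02 F [ 0.6  0.9 -0.4] w 62.0
xyz [-4.44  -3.867  0.024] twist [ 0.002  0.007 -1.498]
```

Emit:
jog_arm(moves=[{"xyz": [-4.45,-3.87,0],"twist": [0,0,-1.5],"grip": -0.4},{"xyz": [-4.45,-3.87,0],"twist": [0,0,-1.5],"grip": -0.4},{"xyz": [-4.45,-3.87,0],"twist": [0,0,-1.5],"grip": -0.4},{"xyz": [-4.45,-3.87,0],"twist": [0,0,-1.5],"grip": -0.4},{"xyz": [-4.45,-3.87,0],"twist": [0,0,-1.5],"grip": -0.4}])

```text
clock: 10.0
position: [0.6448, -0.3087, 0.2911]
ee_rot: [0.42, 3.113, 0.0]
force: [1.1, 0.0, 0.8]
width: 0.701
```

Emit:
jog_arm(moves=[{"xyz": [0,0,0],"twist": [0,0,0],"grip": -0.4},{"xyz": [0,0,0],"twist": [0,0,0],"grip": -0.4}])

```text
clock: 10.25
position: [0.6446, -0.3059, 0.2906]
ee_rot: [0.419, 3.113, 0.002]
force: [-1.2, 1.2, -1.1]
width: 0.698
```

```bash
python3 -c "
from h import *
o,im=grab('wrist','w7.png');go([.66,-.346,.29],165,o)
np.save('w7o.npy',o,allow_pickle=True)
_,t=grab('top','t7.png')
H,S,V=cv2.split(cv2.cvtColor(im,cv2.COLOR_BGR2HSV));V[248:]=0
cs,_=cv2.findContours(((V>100)&(S<50)).astype('u1')*255,cv2.RETR_EXTERNAL,cv2.CHAIN_APPROX_NONE)
for c in cs:
    if cv2.contourArea(c)>300: print(cv2.boundingRect(c),*rect(px2w('wrist',c[:,0],.05,o)))
"
```

```text
t 10.25 pos [ 0.6446 -0.3059  0.2906] yaw 164.65 F [-1.2  1.2 -1.1] w 64.3
xyz [-0.425 -0.577  0.008] twist [ 0.007 -0.    -0.035]
(245, 206, 46, 25) [ 684.4 -326. ] [56.7 28.9] 69.3
(396, 162, 40, 73) [ 712.6 -136.8] [98.6 56.6] -12.5
(545, 145, 15, 77) [758.7 127.8] [129.7  38.6] -2.5
(0, 109, 109, 139) [ 545.  -667.5] [243.4 205.2] 89.6
(217, 83, 55, 80) [ 565.1 -322.9] [95.3 64.1] -15.4
(415, 0, 105, 108) [ 5.281e+02 -3.000e-01] [169.7 168.1] -11.6
(39, 0, 95, 115) [ 386.8 -512.5] [213.8  94.7] 11.7
```

View pics/w7.png

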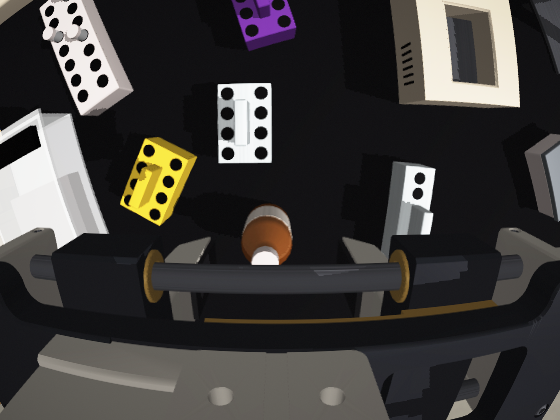

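Clear view: the two-row white block at (217–272, 83–163), measured 95×64 mm at (565.1, −322.9), yaw −15.4°; the bottle is behind it and the open well is upper right.

```bash
python3 -c "
from h import *
go([.565,-.323,.067],164.6)"
```

```text
t 10.35 pos [ 0.6447 -0.3047  0.2911] yaw 164.77 F [-0.4  1.4 -0.3] w 64.4
xyz [ 1.203 -0.646  3.733] twist [0.004 0.002 0.017]
```

Emit:
jog_arm(moves=[{"xyz": [0.8,-0.4,0],"twist": [0,0,0],"grip": -0.4},{"xyz": [1.2,-0.65,0.3],"twist": [0,0,0],"grip": -0.4},{"xyz": [1.2,-0.65,1.0],"twist": [0,0,0],"grip": -0.4},{"xyz": [1.2,-0.65,1.7],"twist": [0,0,0],"grip": -0.4},{"xyz": [1.2,-0.65,2.0],"twist": [0,0,0],"grip": -0.4}])

```text
clock: 10.98
position: [0.5638, -0.3238, 0.1688]
ee_rot: [-0.417, -3.111, -0.0]
force: [-0.2, -0.1, 0.1]
width: 0.697
```

```bash
python3 -c "
from h import *
go([.565,-.323,.067],164.6)"
```

```text
t 10.97 pos [ 0.5638 -0.3238  0.1688] yaw 164.74 F [-0.2 -0.1  0.1] w 64.1
xyz [-0.021  0.018  1.697] twist [-0.    -0.014  0.014]
```

Emit:
jog_arm(moves=[{"xyz": [-0.02,0.02,0.6],"twist": [0,0,0],"grip": -0.4},{"xyz": [-0.02,0.02,1.2],"twist": [0,0,0],"grip": -0.4},{"xyz": [-0.02,0.02,1.55],"twist": [0,0,0],"grip": -0.4},{"xyz": [-0.02,0.02,1.7],"twist": [0,0,0],"grip": 0},{"xyz": [-0.02,0.02,1.7],"twist": [0,0,0],"grip": 0.5}])

```text
clock: 11.6
position: [0.5668, -0.3241, 0.0688]
ee_rot: [0.419, 3.113, -0.0]
force: [-0.4, 0.5, -0.5]
width: 0.528
```

Emit:
jog_arm(moves=[{"xyz": [0,0,0],"twist": [0,0,0],"grip": 1},{"xyz": [0,0,0],"twist": [0,0,0],"grip": 1},{"xyz": [0,0,0],"twist": [0,0,0],"grip": 1},{"xyz": [0,0,0],"twist": [0,0,0],"grip": 1},{"xyz": [0,0,0],"twist": [0,0,0],"grip": 1}], force=55)

```text
clock: 12.22
position: [0.5664, -0.3241, 0.0685]
ee_rot: [0.42, 3.113, -0.0]
force: [-1.2, 0.1, 2.8]
width: 0.145
```

```bash
python3 -c "
from h import *
go([.565,-.323,.067],164.6)"
```

```text
t 12.22 pos [ 0.5664 -0.3241  0.0685] yaw 164.65 F [-1.2  0.1  2.8] w 13.3
xyz [0.028 0.012 0.026] twist [-0.     0.002  0.005]
```

Emit:
jog_arm(moves=[{"xyz": [0,0,-0.2],"twist": [0,0,0],"grip": 1},{"xyz": [0,0,-0.8],"twist": [0,0,0],"grip": 1},{"xyz": [0,0,-1.7],"twist": [0,0,0],"grip": 1},{"xyz": [0,0,-2.7],"twist": [0,0,0],"grip": 1},{"xyz": [0,0.3,-3.7],"twist": [0,0,0],"grip": 1}])

```text
clock: 12.85
position: [0.5699, -0.3084, 0.2921]
ee_rot: [-0.424, -3.112, 0.001]
force: [0.7, -0.5, -2.9]
width: 0.15
```

```bash
python3 -c "
from h import *
go([.655,-.05,.30],168.3)"
```

```text
t 12.85 pos [ 0.5699 -0.3084  0.2921] yaw 164.48 F [ 0.7 -0.5 -2.9] w 13.8
xyz [-0.214  4.529 -0.136] twist [-0.004 -0.005 -0.382]
```

Emit:
jog_arm(moves=[{"xyz": [-0.1,0.8,-0.1],"twist": [0,0,-0.1],"grip": 1},{"xyz": [-0.2,1.7,-0.1],"twist": [0,0,-0.38],"grip": 1},{"xyz": [-0.2,2.7,-0.1],"twist": [0,0,-0.38],"grip": 1},{"xyz": [-0.2,3.7,-0.1],"twist": [0,0,-0.38],"grip": 1},{"xyz": [-0.2,4.5,-0.1],"twist": [0,0,-0.38],"grip": 1}])

```text
clock: 13.48
position: [0.654, -0.0468, 0.2966]
ee_rot: [-0.313, -3.126, -0.001]
force: [0.4, 0.2, -3.8]
width: 0.15
```

Emit:
jog_arm(moves=[{"xyz": [0,0,0],"twist": [0,0,0],"grip": 1},{"xyz": [0,0,0],"twist": [0,0,0],"grip": 1},{"xyz": [0,0,0],"twist": [0,0,0],"grip": 1}])

```text
clock: 13.85
position: [0.6539, -0.0516, 0.296]
ee_rot: [-0.32, -3.125, 0.002]
force: [0.3, -0.9, -3.4]
width: 0.149
```

```bash
python3 -c "
from h import *
o,im=grab('wrist','w8.png');go([.655,-.05,.30],168.3,o)
np.save('w8o.npy',o,allow_pickle=True)
H,S,V=cv2.split(cv2.cvtColor(im,cv2.COLOR_BGR2HSV))
m=((V>190)&(H<40)&(S>8)).astype('u1')*255;m[250:]=0
cs,h=cv2.findContours(m,cv2.RETR_CCOMP,cv2.CHAIN_APPROX_NONE)
for c,hh in zip(cs,h[0]):
    if cv2.contourArea(c)>300: print('hole' if hh[3]>=0 else 'outer',cv2.boundingRect(c),*rect(px2w('wrist',c[:,0],.085,o)))
"
```

```text
t 13.85 pos [ 0.6539 -0.0516  0.296 ] yaw 168.31 F [ 0.3 -0.9 -3.4] w 13.7
xyz [-0.012  0.029 -0.066] twist [-0.006 -0.002  0.001]
outer (0, 172, 57, 64) [ 604.5 -408.6] [116.   94.3] 62.3
outer (210, 0, 136, 142) [522.7 -22.9] [165.7 149.7] -11.7
hole (246, 29, 67, 92) [531.  -22.9] [103.8  71.8] -11.6
```

View pics/w8.png

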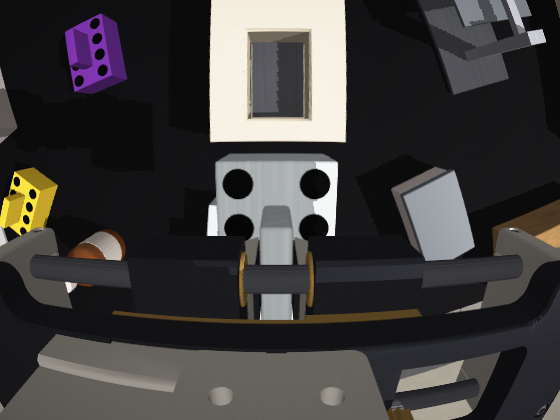

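```bash
python3 -c "
from h import *
o=np.load('w8o.npy',allow_pickle=True).item();Rt=R.from_rotvec(o['ee_rot'])
im=cv2.imread('pics/w8.png')
print(im[145:172,276].mean(1).astype(int))
print(im[200,205:225].mean(1).astype(int),im[200,328:345].mean(1).astype(int))
def tool(uv,dz): 
    w=px2w('wrist',uv,o['position'][2]+dz,o);return [Rt.inv().apply([*(a-o['position'][:2]),0])[:2].round(4) for a in w]
print('top edge',tool([(216,163),(338,163)],-.0185),'bottom edge',tool([(222,154),(330,154)],-.0685))
go([.531,-.0238,.19],168.35)
"
```

```text
[ 21  21  22  21  21  21  21  28  71 109 110 110 112 111 111 124 152 170
 174 176 177 176 176 176 176 176 176]
[ 12  12  11  12  11  11  11  45  85 104 107 126 149 164 170 173 173 171
 172 175] [247 246 246 247 247 247 247 246 187  23  22  22  22  22  23  22  22]
top edge [array([ 0.0484, -0.0308]), array([0.0484, 0.032 ])] bottom edge [array([ 0.0489, -0.0359]), array([0.0489, 0.036 ])]
t 13.9 pos [ 0.654  -0.0515  0.2961] yaw 168.3 F [ 0.5  0.1 -4.3] w 13.6
xyz [2.1   0.038 1.768] twist [-0.004 -0.001 -0.005]
```

Well mouth measured at (531.0, −22.9), yaw −11.6°, and the block sits centred in the jaws. Move over the well.

Emit:
jog_arm(moves=[{"xyz": [0.8,0.04,0],"twist": [0,0,0],"grip": 1},{"xyz": [1.6,0.04,0.4],"twist": [0,0,0],"grip": 1},{"xyz": [2.1,0.04,1.0],"twist": [0,0,0],"grip": 1},{"xyz": [2.1,0.04,1.6],"twist": [0,0,0],"grip": 1},{"xyz": [2.1,0.04,2.05],"twist": [0,0,0],"grip": 1}])

```text
clock: 14.52
position: [0.5305, -0.0236, 0.1722]
ee_rot: [-0.32, -3.125, 0.002]
force: [0.3, 0.5, -3.5]
width: 0.149
```

Emit:
jog_arm(moves=[{"xyz": [0,0,0],"twist": [0,0,0],"grip": 1},{"xyz": [0,0,0],"twist": [0,0,0],"grip": 1}])

```text
clock: 14.78
position: [0.5319, -0.0223, 0.1743]
ee_rot: [0.317, 3.124, 0.001]
force: [-0.0, -0.2, -3.5]
width: 0.146
```

```bash
python3 -c "
from h import *
go([.5315,-.024,.150],168.35)
"
```

```text
t 14.78 pos [ 0.5319 -0.0223  0.1743] yaw 168.4 F [-0.  -0.2 -3.5] w 13.4
xyz [ 0.001 -0.03   0.405] twist [0.003 0.008 0.005]
```

Descend slowly into the mouth while watching the force.

Emit:
jog_arm(moves=[{"xyz": [0,-0.03,0.15],"twist": [0,0,0],"grip": 1},{"xyz": [0,-0.03,0.28],"twist": [0,0,0],"grip": 1},{"xyz": [0,-0.03,0.36],"twist": [0,0,0],"grip": 1},{"xyz": [0,-0.03,0.44],"twist": [0,0,0],"grip": 1},{"xyz": [0,-0.03,0.5],"twist": [0,0,0],"grip": 1}])

```text
clock: 15.4
position: [0.5308, -0.0238, 0.1428]
ee_rot: [-0.316, -3.126, -0.0]
force: [-0.1, 0.3, -3.1]
width: 0.148
```

```bash
python3 -c "
from h import *
go([.5315,-.024,.1135],168.35)
"
```

```text
t 15.4 pos [ 0.5308 -0.0238  0.1428] yaw 168.45 F [-0.1  0.3 -3.1] w 13.6
xyz [-0.012 -0.001  0.489] twist [ 0.    -0.001  0.01 ]
```

Emit:
jog_arm(moves=[{"xyz": [0,0,0.1],"twist": [0,0,0],"grip": 1},{"xyz": [0,0,0.2],"twist": [0,0,0],"grip": 1},{"xyz": [0,0,0.3],"twist": [0,0,0],"grip": 1},{"xyz": [0,0,0.4],"twist": [0,0,0],"grip": 1},{"xyz": [0,0,0.48],"twist": [0,0,0],"grip": 1}])

```text
clock: 16.02
position: [0.5308, -0.0239, 0.1139]
ee_rot: [-0.316, -3.125, -0.0]
force: [-0.5, -0.1, -3.0]
width: 0.148
```

```bash
python3 -c "
from h import *
go([.5315,-.024,.1035],168.35)
"
```

```text
t 16.02 pos [ 0.5308 -0.0239  0.1139] yaw 168.44 F [-0.5 -0.1 -3. ] w 13.6
xyz [-0.012  0.     0.173] twist [-0.    -0.001  0.009]
```

Emit:
jog_arm(moves=[{"xyz": [0,0,0.04],"twist": [0,0,0],"grip": 1},{"xyz": [0,0,0.08],"twist": [0,0,0],"grip": 1},{"xyz": [0,0,0.12],"twist": [0,0,0],"grip": 1},{"xyz": [0,0,0.16],"twist": [0,0,0],"grip": 1},{"xyz": [0,0,0.19],"twist": [0,0,0],"grip": 1}], force=60)

```text
clock: 16.65
position: [0.5308, -0.0239, 0.1038]
ee_rot: [0.316, 3.125, -0.001]
force: [-4.1, -0.8, 8.8]
width: 0.152
```

Emit:
jog_arm(moves=[{"xyz": [0,0,0.01],"twist": [0,0,0],"grip": 1},{"xyz": [0,0,0.02],"twist": [0,0,0],"grip": 1},{"xyz": [0,0,0.02],"twist": [0,0,0],"grip": 1}])

```text
clock: 17.02
position: [0.5309, -0.0238, 0.1033]
ee_rot: [0.316, 3.125, -0.002]
force: [-7.7, -1.8, 18.5]
width: 0.15
```

```bash
python3 -c "
from h import *
go([.5315,-.024,.1035],168.35)
"
```

```text
t 17.02 pos [ 0.5309 -0.0238  0.1033] yaw 168.44 F [-7.7 -1.8 18.5] w 13.8
xyz [-0.011 -0.    -0.003] twist [-0.008  0.005  0.009]
```

Emit:
jog_arm(moves=[{"xyz": [0,0,0.02],"twist": [0,0,0],"grip": 1},{"xyz": [0,0,0.03],"twist": [0,0,0],"grip": 1},{"xyz": [0,0,0.03],"twist": [0,0,0],"grip": 1},{"xyz": [0,0,0.03],"twist": [0,0,0],"grip": 1}])

```text
clock: 17.52
position: [0.531, -0.0237, 0.1031]
ee_rot: [0.316, 3.124, -0.004]
force: [-14.1, -3.8, 39.2]
width: 0.146
```

```bash
python3 -c "
from h import *
go([.5315,-.024,.1035],168.35)
"
```

```text
t 17.52 pos [ 0.531  -0.0237  0.1031] yaw 168.44 F [-14.1  -3.8  39.2] w 13.4
xyz [-0.009 -0.003 -0.006] twist [-0.013  0.011  0.009]
```

The block is on the hard stop (39 N with no further travel, about 10.5 mm below first contact). Unload, open, and rise.

Emit:
jog_arm(moves=[{"xyz": [0,0,-0.05],"twist": [0,0,0],"grip": 1},{"xyz": [0,0,-0.05],"twist": [0,0,0],"grip": 0.4},{"xyz": [0,0,-0.05],"twist": [0,0,0],"grip": -0.2},{"xyz": [0,0,-0.05],"twist": [0,0,0],"grip": -0.2},{"xyz": [0,0,-0.05],"twist": [0,0,0],"grip": -0.2}])

```text
clock: 18.15
position: [0.5308, -0.0238, 0.1028]
ee_rot: [-0.316, -3.125, -0.0]
force: [0.3, -0.4, 0.2]
width: 0.534
```

Emit:
jog_arm(moves=[{"xyz": [0,0,-0.1],"twist": [0,0,0],"grip": -0.2},{"xyz": [0,0,-0.5],"twist": [0,0,0],"grip": -0.2},{"xyz": [0,0,-1.3],"twist": [0,0,0],"grip": -0.2},{"xyz": [-0.8,0,-2.2],"twist": [0,0,0],"grip": -0.2},{"xyz": [-1.7,0,-3.0],"twist": [0,0,0],"grip": -0.2}])

```text
clock: 18.77
position: [0.6174, -0.0417, 0.2726]
ee_rot: [0.316, 3.124, -0.0]
force: [1.8, 0.2, 0.1]
width: 0.601
```

Emit:
jog_arm(moves=[{"xyz": [-0.4,0,0],"twist": [0,0,0],"grip": -0.2},{"xyz": [-0.4,0,0],"twist": [0,0,0],"grip": -0.2},{"xyz": [-0.4,0,0],"twist": [0,0,0],"grip": -0.2}])

```text
clock: 19.15
position: [0.6392, -0.0457, 0.2695]
ee_rot: [-0.315, -3.124, -0.0]
force: [-0.4, 0.4, -0.1]
width: 0.603
```

```bash
python3 -c "
from h import *
o,im=grab('wrist','w9.png');_,s=grab('side','s9.png')
go([.65,-.05,.30],168.35,o)
a=cv2.resize(s[185:325,205:355],(450,420),interpolation=cv2.INTER_CUBIC)
b=cv2.resize(im[0:240,180:380],(350,420),interpolation=cv2.INTER_CUBIC)
cv2.imwrite('pics/c9.png',np.hstack([a,b]))
"
```

```text
t 19.15 pos [ 0.6392 -0.0457  0.2695] yaw 168.49 F [-0.4  0.4 -0.1] w 55.5
xyz [-0.189 -0.035 -0.509] twist [-0.    -0.008  0.014]
```

View pics/c9.png

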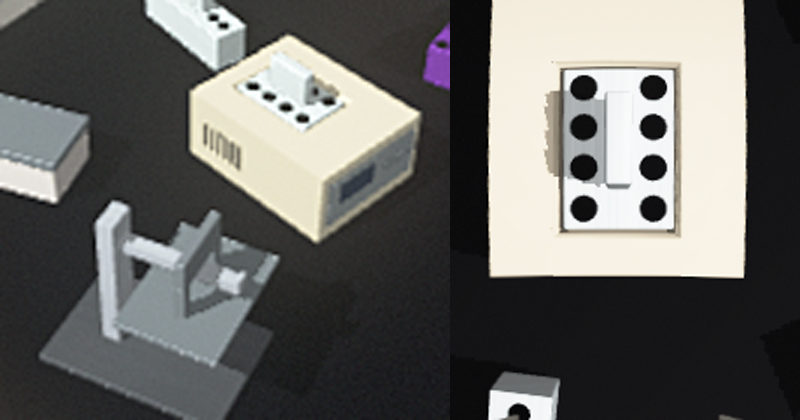

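Block sits level and flush in the well with an even gap all round; the cover still hangs on the peg; the gripper is clear. Handing in.

```bash
python3 -c "
from cell import arm
print(arm.sign_off())"
```

```text
the job is handed in; nothing more can be done
None
```

The job is handed in at about 19 s on the robot clock. The cover hangs on the peg by its handle slot, and the two-row block is pressed home in the well. `sign_off` gives no verdict, so the result rests on my own checks.

- **Block:** It entered the well without contact. It then pressed down about 10.5 mm and stopped hard, taking 39 N with no further travel. The last wrist picture shows it flush and level, with a small gap all round. I judged flushness from the travel and the picture, not from a separate height measurement.
- **Cover:** It was lowered onto the peg about 6 mm tip-ward of the seat, by my estimate, and let go. The last side picture shows it still hanging by the slot, clear of the post. I did not measure its tilt or the seating height. It met the peg about 3 mm higher than I had calculated.
- **Bystanders:** The arm stayed clear of the other things and I saw none of them move, but I did not re-measure their positions.
- **Gripper:** It finished open, clear of everything, with the force reading near zero.
- **Off plan:**
  - One move was refused for missing its shift values and was sent again.
  - One camera approach went the wrong way sideways, which did no harm.
  - Two measures of the well centre differed by about 1.5 mm, so I used a point between them.

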